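# Wedge the gel tray tight in its casting jig

### The job

A gel tray stands loose in its casting jig, so its open ends would leak. Take the grey wedge from the bench, lay it on the jig's bed and start its thin end into the gap between the sliding gate and the backstop, straight side against the gate; then tap or press it further in, by feel, until the tray sits tight against the rubber seal: it is tight when a slow push of about 15 N no longer moves the wedge, and driving it much harder than 20 N cracks the tray. Leave the wedge lying flat in the gap, let go, and leave the timer, the jar and the bottle where they stand.

Things in the scene. Friction and masses are not known exactly. Their poses are not given: they have to be found in the camera images.
- caster: Casting jig, fixed. White bed, 130 (x) by 200 mm (y), top face 12 mm above the bench; origin on the bench under it. Bed spans x -85 (open front) to +45, y -100 to +100 mm. Along +y stand: grey backstop (24 mm high, x -30 to +30 mm), wedge gap, sliding gate, tray, rubber seal, end wall. The wedge travels along the jig's +x. Nothing on it is over 48 mm above the bench.
- mouth (a point): Bed-top point (12 mm above the bench) in the mouth of the wedge gap, at the jig's x -30, y -52 mm; axes as the jig's. The backstop's face slants 1 in 8, so the gap narrows to +x; at the mouth it lies at y -58.1 to -60.5 mm, reset each run and not reported. So the wedge is tight with its nose 42 to 69 mm past the mouth: by feel only.
- gate: Sliding gate: grey upright bar 64 (x) by 12 (y) by 28 mm, slides only along the jig's y (under 2 N to move). Origin: middle of its underside, on the bed. Its face to the wedge gap is 6 mm to the -y side of the origin, its front edge 32 mm to the -x side. At the start it is 0.8 to 1.8 mm short of pressing the tray on the seal.
- tray: Clear plastic gel tray, 75 (x) by 110 (y) by 22 mm, both ends open, 180 g, a white comb hung across it near the seal; lies loose on the bed between gate and seal. Origin: middle of its underside.
- seal: Rubber seal strip on the end wall, 76 by 6 by 26 mm high; yields along the jig's +y, 60 N per mm. Origin: middle of the strip, on the bed. The tray must press on it with 12 N or more; above 60 N the tray cracks. A slow push of 12 to 19 N on the wedge's tail gives a load between these.
- wedge: Loose grey plastic wedge, 90 long, 25 mm high, 70 g, lying flat as it will in the jig. Origin: middle of the underside; +x points to the thin end. Head (grip here): block x -45 to -25, y -9 to +9 mm. Blade from there to the rounded nose at x +45: straight side y = +9 (goes against the gate), slanting side from y -4.75 at the head to y +4 mm at the nose (1 in 8).
- wedge_tail (a point): Middle of the flat tail face of the wedge, 45 mm behind its origin, 12.5 mm above its underside: push here along the wedge's +x. Pushing takes under 4 N while the wedge is loose in the gap, then 3 to 5 N more for each further mm. Plastic on plastic friction about 0.2 (+-20 percent, hidden); a driven wedge stays where it is left.
- wedge_tip (a point): Middle of the wedge's nose, 45 mm ahead of its origin, 6.5 mm to its +y side, 12.5 mm above its underside.
- timer: Round cream minute timer, 62 mm across, 48 mm high, standing loose on the bench; leave it alone. Origin: middle of its foot.
- sample_jar: Small glass jar with a green lid, 37 mm across, 90 mm high, standing loose behind the jig; leave it alone. Origin: middle of its foot.
- tablet_bottle: Blue bottle with a white cap, 40 mm across, 78 mm high, standing loose behind the jig; leave it alone. Origin: middle of its foot.
Things that resemble listed ones, but are neither listed nor needed, are in the scene too. Leave any yellow look-alike of the wedge alone.

How it is judged:
By the outcome, as a careful person would: the job done as asked, in the order asked, and still so for the second after the job is handed in, with the robot touching nothing.
It also fails if it takes over 58 s, if anything falls off the work surface, if the arm or the gripper's body presses on something with over 40 N, if the wrist force passes 120 N, or if a joint passes its speed limit or range.

### The arm

A 6-joint arm with a two-finger parallel gripper is mounted at the origin on a cart in front of the work surface, level with it; the furniture and walls round the work are solid. World frame = base frame: x ahead of the robot, y to its left, z up, the work surface at z = 0. Lengths are in m, angles in rad, forces in N, time in s.
With the tool pointing down it reaches from about 0.375 to 0.925 m from the base axis. Payload 5.7 kg.
Tool frame: the origin (TCP) lies midway between the tips of the shut fingers; the grasp point (between the pads) lies 19 mm behind it; z points along the fingers, y is the line along which they close (so a half turn about z gives the same grasp; the last joint's range is limited). The gripper opens to 88 mm and grips with 3 to 60 N. Pads are 20 mm wide; open, the fingers measure 115 mm over their backs; the gripper's body (75 mm by 178 mm) begins 61 mm behind the grasp point.
Start: joints at [1.085, 0.359, 1.51, -0, 1.272, -0.115], TCP at [0.217, 0.559, 0.223] pointing down, gripper open.
Joint ranges: [-2.97, 2.97], [-1.01, 2.36], [0.21, 2.38], [-0.96, 4.11], [0.2, 2.71], [-2.98, 2.98]. Speed limits (rad/s): [2.39, 2.39, 3.14, 3.14, 3.14, 3.14].

### API

Orientations are given as a unit quaternion [x, y, z, w].
In Python, from bench import move_ptp, servo_line, goto_joints, move_gripper, sleep, inverse_kinematics, capture, PlanningError, close_job, spot_in, silhouettes, current_clock, current_joint_pos, current_qvel, current_joint_torque, current_position, current_orientation, current_force, current_torque, current_finger_gap, current_grip_force gives the robot as it stands. Calls block until the motion is done:
- move_ptp(position, orientation): joint-space move of the TCP to a pose.
- servo_line(position, orientation=None, rate=0.15, contact_N=None): straight line of the TCP; orientation=None keeps the orientation; rate is the mean speed in m/s. With contact_N (N) it stops when the force on the tool has changed by that much, and returns True; else False.
- goto_joints(angles): joint-space move.
- move_gripper(opening): finger opening in m; the grip force is fixed at half the most; returns when the fingers have stopped.
- sleep(seconds).
- inverse_kinematics(position, orientation): joint angles nearest the present ones, or None.
- capture(name): name is "scene" or "top"; returns a dict with "image" (400x640x3 uint8, blue, green, red), "range_z" (400x640 float32, m along the optical axis (not along the pixel's ray), 0 where there is no reading), "intrinsics" (3x3 intrinsics, pixels), "R" (3x3) and "t" (3): a world point X has camera coordinates R X + t. Camera axes: x right, y down, z forward; pixel columns grow to the right and rows downward; lengths in m; the calibration is good to about 2 mm. A picture is of the moment at which its call begins.
A pose or a line that the arm cannot do raises PlanningError and nothing moves.
- close_job(): hands the job in; it is judged then, once.
Trained networks look in the newest picture that a camera, given by its name, has taken for a name from the list of things; names that differ only in an ending like _2 or _b are one class to them, and where a whole thing is asked for, a point or a joint stands for the part that bears it (a point fixed in the world has none). Each returns a list of dicts, best first, with "conf" (0 to 1); they miss things now and then, are a little off and sometimes report something else, mostly with a low value. They report only what shows in the picture. A call takes as long as a camera call. They do not tell look-alikes from the thing itself.
- spot_in(camera, query): "xy" ([column, row] in pixels, amid what is visible of it).
- silhouettes(camera, query): "region" (400x640 bool, what is visible of it) and "xy" ([column, row] in pixels, amid what is visible of it).
Readings, each from a call of its own:
- current_clock(): time.
- current_joint_pos(): joint angles.
- current_qvel(): joint speeds.
- current_joint_torque(): joint torques, N m.
- current_position(): TCP position.
- current_orientation(): TCP orientation.
- current_force(): force on the tool from outside, world axes, zero at the start.
- current_torque(): the same for the moment, N m.
- current_finger_gap(): finger opening in m.
- current_grip_force(): force on a finger pad.
Only numpy, scipy, OpenCV 4.12 (cv2) and the standard library are available. Lean on these libraries where they do the work, as an engineer would, in place of code of your own. Each camera call takes 0.05 s, during which the arm holds its last target. There are 200 camera calls.

## Working session

There is one attempt and no reset: what is moved stays moved. The work goes in short steps, each a Python script; the robot and the scene stay as the last script left them, time stands still between calls to the robot, and variables do not carry over. Pictures are saved under pics/ and viewed, at most 10 in all, crops included, and the job is handed in when it is done.

```bash
mkdir -p pics
cat > h.py <<'E'
import numpy as np, cv2
from bench import *
def cloud(c):
    z=c["range_z"]; K=c["intrinsics"]; v,u=np.mgrid[:400,:640]
    P=np.stack([(u-K[0,2])/K[0,0]*z,(v-K[1,2])/K[1,1]*z,z],-1)
    W=(P-c["t"])@c["R"]; W[z==0]=np.nan
    return W
def proj(c,X):
    p=c["intrinsics"]@(c["R"]@np.asarray(X)+c["t"]); return p[:2]/p[2]
E
python3 - <<'E'
from h import *
np.set_printoptions(precision=4,suppress=True)
for n in("scene","top"):
    c=capture(n); cv2.imwrite(f"pics/{n}0.png",c["image"]); W=cloud(c)
    print(n,"cam",-c["R"].T@c["t"],c["intrinsics"][0,0])
    for q in("wedge","caster","gate","tray","seal","timer","sample_jar","tablet_bottle"):
        for s in silhouettes(n,q)[:3]:
            w=W[s["region"]]; w=w[~np.isnan(w[:,0])]
            print(q,round(s["conf"],2),np.round(s["xy"]),s["region"].sum(),np.median(w,0) if len(w) else None, np.percentile(w[:,2],95) if len(w) else None)
print(current_clock())
E
```

```text
scene cam [-0.1498 -0.5564  0.6733] 418.54254790954883
wedge 0.87 [199. 217.] 296 [0.3843 0.2238 0.0181] 0.028139171381148145
wedge 0.55 [332. 246.] 420 [ 0.4827 -0.1365  0.0192] 0.02879759826108708
wedge 0.54 [219. 188.] 197 [0.4919 0.2792 0.0203] 0.0285812626288357
caster 0.72 [292. 211.] 1498 [0.5417 0.0282 0.0148] 0.04586708135663789
tray 0.78 [288. 196.] 751 [0.5879 0.0814 0.0246] 0.04777173195598201
timer 0.76 [386. 268.] 622 [ 0.4865 -0.2769  0.0343] 0.04995862243931388
sample_jar 0.81 [306. 167.] 358 [0.6887 0.1082 0.0563] 0.0928423277510405
tablet_bottle 0.84 [337. 177.] 346 [0.713  0.0079 0.0525] 0.08127987563173616
top cam [0.4002 0.0021 1.2654] 456.5645855844428
wedge 0.65 [221. 224.] 184 [0.493  0.279  0.0232] 0.02730069017590894
wedge 0.56 [370. 228.] 124 [ 0.4764 -0.1251  0.0255] 0.028467839052403097
wedge 0.47 [236. 267.] 144 [0.3826 0.2358 0.0231] 0.027740797969095683
caster 0.68 [310. 206.] 1946 [0.542  0.039  0.0123] 0.04452099227048337
gate 0.48 [322. 185.] 134 [0.5934 0.0108 0.0393] 0.04432087498476631
tray 0.77 [297. 191.] 1158 [0.5889 0.0721 0.0161] 0.04508558376720881
seal 0.6 [276. 189.] 68 [0.5846 0.128  0.0374] 0.040784825616596666
timer 0.89 [424. 217.] 366 [ 0.5005 -0.2657  0.037 ] 0.049288235198351876
sample_jar 0.56 [281. 146.] 235 [0.6931 0.1124 0.0864] 0.09201662486812875
tablet_bottle 0.48 [321. 138.] 248 [0.7197 0.0129 0.0754] 0.08063162772871235
0.9
```

Run:
```python
import cv2
a=cv2.imread("pics/top0.png")[110:300,190:450]; cv2.imwrite("pics/topc.png",cv2.resize(a,None,fx=3,fy=3,interpolation=cv2.INTER_CUBIC))
a=cv2.imread("pics/scene0.png")[140:300,170:430]; cv2.imwrite("pics/scenec.png",cv2.resize(a,None,fx=3,fy=3,interpolation=cv2.INTER_CUBIC))
```

```text
(no output)
```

View pics/topc.png

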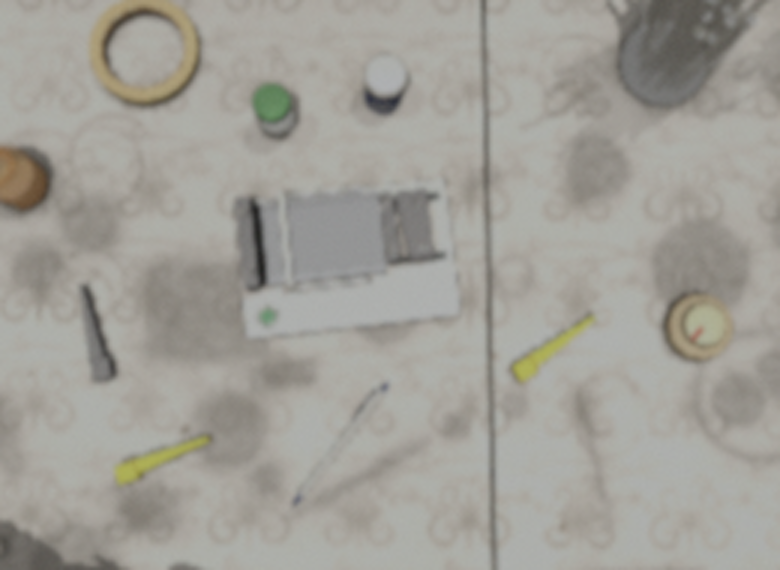

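View pics/scenec.png

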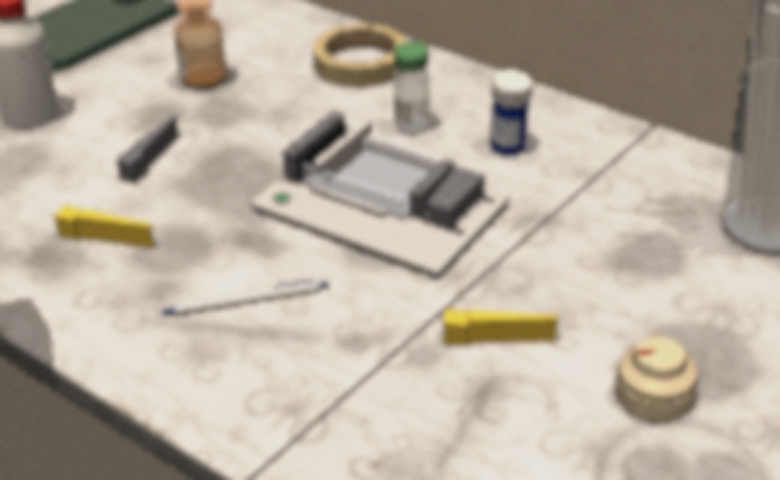

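The top picture shows the grey wedge at full-image (223,222), nose up (+x), with yellow look-alikes at (243,263) and (375,225). The jig is at about (307,197), turned about +6°, with the gap on its right at about (322,185). Next I fit models to both views.

```bash
cat > fit.py <<'E'
from h import *
from scipy.optimize import differential_evolution as DE
np.set_printoptions(precision=4,suppress=True)
WB=[(-25,-4.75),(43,3.8),(45,5),(45,8),(44,9),(-25,9)]; WH=[(-45,-9),(-25,-9),(-25,9),(-45,9)]
def tf(p,xy,z):
    xy=np.array(xy,float)/1e3; c,s=np.cos(p[2]),np.sin(p[2])
    return np.c_[p[0]+c*xy[:,0]-s*xy[:,1],p[1]+s*xy[:,0]+c*xy[:,1],np.full(len(xy),z)]
def pj(c,X):
    q=(X@c["R"].T+c["t"])@c["intrinsics"].T; return q[:,:2]/q[:,2:]
def render(c,p,z0=0,S=4):
    m=np.zeros((400*S,640*S),np.uint8)
    for part in(WB,WH):
        q=pj(c,np.r_[tf(p,part,z0),tf(p,part,z0+.025)])
        cv2.fillPoly(m,[cv2.convexHull(((q+.5)*S).astype(np.int32))],1)
    return m
def fitwedge(cams,p0,z0=0):
    crops=[]
    for c,m in cams:
        v,u=np.nonzero(m); b=(max(v.min()-12,0),v.max()+12,max(u.min()-12,0),u.max()+12)
        M=cv2.resize(m.astype(np.float32),None,fx=4,fy=4,interpolation=cv2.INTER_LINEAR)>.5
        crops.append((c,M[b[0]*4:b[1]*4,b[2]*4:b[3]*4],[4*x for x in b]))
    def cost(p):
        e=0
        for c,M,b in crops:
            r=render(c,p,z0)[b[0]:b[1],b[2]:b[3]]>0; e-=(r&M).sum()/(r|M).sum()
        return e/len(crops)
    r=DE(cost,[(p0[0]-.025,p0[0]+.025),(p0[1]-.025,p0[1]+.025),(p0[2]-.3,p0[2]+.3)],maxiter=22,popsize=10,seed=1,tol=1e-5)
    return r.x,-r.fun
def grad(c):
    g=cv2.GaussianBlur(cv2.cvtColor(c["image"],cv2.COLOR_BGR2GRAY).astype(np.float32),(0,0),.7)
    return np.hypot(cv2.Sobel(g,5,1,0),cv2.Sobel(g,5,0,1))
def seg(p,a,b,z,n=60):
    t=np.linspace(0,1,n)[:,None]; return tf(p,np.array(a)*(1-t)+np.array(b)*t,z)
def jiglines(p):
    return [seg(p,(-85,-100),(-85,100),.012),seg(p,(-85,-100),(45,-100),.012),seg(p,(-85,100),(-35,100),.012),seg(p,(45,-100),(30,-100),.012,20)]
def sample(G,q): return cv2.remap(G,q[:,0].astype(np.float32)[None],q[:,1].astype(np.float32)[None],1)[0]
E
python3 - <<'E'
from fit import *
S={}
for n in("scene","top"):
    c=capture(n); ss=silhouettes(n,"wedge"); W=cloud(c)
    best=min(ss,key=lambda s:np.linalg.norm(np.nanmedian(W[s["region"]],0)[:2]-[.492,.279]))
    S[n]=(c,best["region"])
p0=(.49,.279,.15)
for k in(["scene"],["top"],["scene","top"]): print(k,*fitwedge([S[n] for n in k],p0))
import time
J={}
for k in(["scene"],["top"],["scene","top"]):
    G=[(S[n][0],grad(S[n][0])) for n in k]
    f=lambda p:-sum(np.minimum(sample(g,pj(c,np.concatenate(jiglines(p)))),150).mean() for c,g in G)
    r=DE(f,[(.52,.60),(.0,.08),(-.05,.25)],seed=1,popsize=20,maxiter=60); print("jig",k,r.x,r.fun); J[len(k)]=r.x
p=J[2]
out=[]
for n in("scene","top"):
    c=S[n][0]; b=(235,335,155,235) if 0 else None
    q=pj(c,tf(p,[(-85,-100),(-85,100),(45,100),(45,-100)],.012))
    x0,y0=np.floor(q.min(0)-8).astype(int); x1,y1=np.ceil(q.max(0)+8).astype(int)
    im=cv2.resize(c["image"][y0:y1,x0:x1],None,fx=6,fy=6,interpolation=cv2.INTER_CUBIC)
    def dr(xy,z,col): cv2.polylines(im,[(((pj(c,tf(p,xy,z))-[x0,y0]+.5)*6)).astype(np.int32)],True,col,1)
    dr([(-85,-100),(-85,100),(45,100),(45,-100)],.012,(0,0,255))
    dr([(-32,-47),(32,-47),(32,-35),(-32,-35)],.040,(0,255,0))
    dr([(-30,-59.3),(30,-51.8)],.036,(255,0,0))
    out.append(im)
w=max(i.shape[1] for i in out); o=np.vstack([cv2.copyMakeBorder(i,0,0,0,w-i.shape[1],0) for i in out]); s=min(1,800/o.shape[1],600/o.shape[0])
print(o.shape); 
for i,n in zip(out,"st"): 
    s=min(1,800/i.shape[1],600/i.shape[0]); cv2.imwrite(f"pics/jig_{n}.png",cv2.resize(i,None,fx=s,fy=s,interpolation=cv2.INTER_AREA))
E
```

```text
['scene'] [0.5059 0.284  0.1887] 0.9253112033195021
['top'] [0.5055 0.2798 0.1729] 0.7371214486418982
['scene', 'top'] [0.5036 0.2809 0.1921] 0.7770224288277611
jig ['scene'] [0.5791 0.044  0.145 ] -133.60061645507812
jig ['top'] [ 0.5964  0.0222 -0.0172] -82.57808685302734
jig ['scene', 'top'] [0.5931 0.0538 0.1137] -182.17214965820312
(804, 624, 3)
```

View pics/jig_t.png

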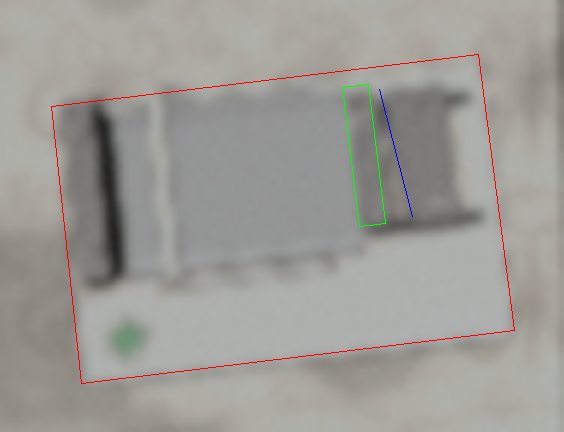

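View pics/jig_s.png

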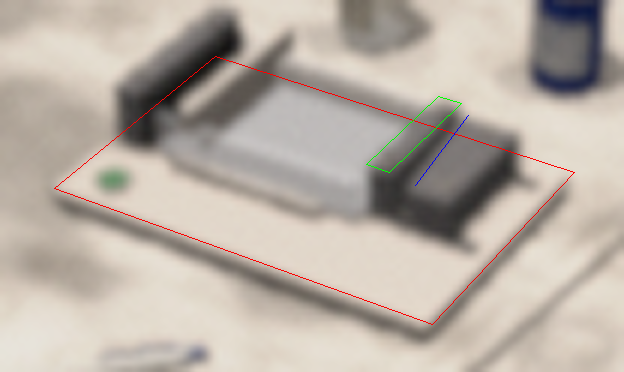

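Both views show the jig turned about 0.11 rad; the outline fit is off by a few mm (the green gate box sits slightly beyond the real gate). I rectify both views at the bed-top and gate-top heights to refine it.

Run:
```python
from fit import *
p=(.590,.050,.112)
C={n:capture(n) for n in("scene","top")}
rows=[]
def rect(c,z,p,k=2):
    X,Y=np.meshgrid(np.arange(115,-115,-1/k),np.arange(65,-105,-1/k)) ; # cols: y, rows: x
    w=tf(p,np.c_[Y.ravel(),X.ravel()],z); q=pj(c,w).astype(np.float32)
    return cv2.remap(c["image"],q[:,0].reshape(X.shape),q[:,1].reshape(X.shape),cv2.INTER_CUBIC)
def px(x,y,k=2): return (int((115-y)*k),int((65-x)*k))
for z in(.012,.040):
    r=[]
    for n in("scene","top"):
        im=rect(C[n],z,p)
        im=cv2.convertScaleAbs(im,alpha=1.3,beta=-40)
        if z<.02: cv2.rectangle(im,px(45,100),px(-85,-100),(0,0,255),1)
        else:
            cv2.rectangle(im,px(32,-35),px(-32,-47),(0,255,0),1); cv2.line(im,px(-30,-59.3),px(30,-51.8),(255,0,0),1)
            for y in range(-100,101,20): cv2.line(im,px(-90,y),px(-95,y),(0,0,0),1)
            for x in range(-80,61,20): cv2.line(im,px(x,-106),px(x,-111),(0,0,0),1)
        r.append(im[:, :400] if 0 else im)
    rows.append(np.hstack(r))
o=np.vstack(rows); print(o.shape); s=min(800/o.shape[1],600/o.shape[0]); cv2.imwrite("pics/rect.png",cv2.resize(o,None,fx=s,fy=s,interpolation=cv2.INTER_AREA))
# depth height map statistics
W=cloud(C["top"]); v=W.reshape(-1,3); v=v[~np.isnan(v[:,0])]
c,s=np.cos(p[2]),np.sin(p[2]); d=v[:,:2]-p[:2]; xj=(d@[c,s])*1e3; yj=(d@[-s,c])*1e3
W2=cloud(C["scene"]).reshape(-1,3); 
for nm,a,b in(("front",xj,yj),("side",yj,xj)):
    sel=(abs(b)<85 if nm=="front" else (b>-75)&(b<-45))
    for lo in range(-112,112,3):
        m=sel&(a>=lo)&(a<lo+3)
        if nm=="front" and not(-95<lo<-75): continue
        if nm=="side" and not(abs(lo)>92): continue
        print(nm,lo,m.sum(),round(float(np.median(v[m,2]))*1e3,1),end="; ")
```

```text
(680, 920, 3)
front -94 69 -0.4; front -91 66 -1.2; front -88 61 -0.8; front -85 90 9.1; front -82 69 11.8; front -79 66 11.6; front -76 66 10.9; side -112 14 -1.2; side -109 12 -1.4; side -106 9 0.8; side -103 11 -1.6; side -100 10 0.0; side -97 11 11.1; side -94 12 11.4; side 95 12 10.8; side 98 11 9.6; side 101 7 9.7; side 104 10 -0.4; side 107 13 -1.5; side 110 10 0.2;
```

View pics/rect.png

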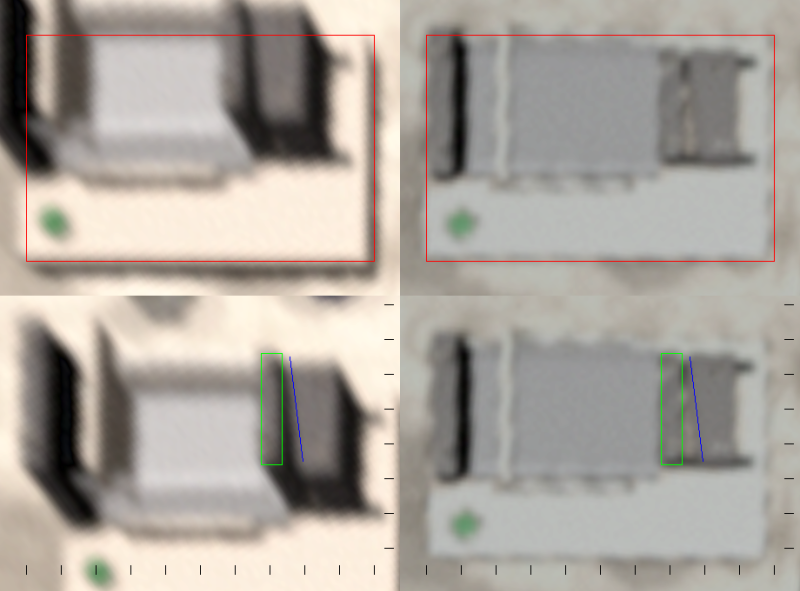

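Bed height and front edge agree with the text (12 mm, x −85). The side edges show the jig about 2.5 mm further +y, so I take the jig pose as (0.5905, 0.0525, 0.112). The wedge is at about (0.5057, 0.282), yaw 0.18. Now I grasp it and carry it to a spot above the mouth.

```bash
cat >> h.py <<'E'
from scipy.spatial.transform import Rotation as Ro
JP=(.5905,.0525,.112)
def quat(yaw): return (Ro.from_euler('z',yaw)*Ro.from_euler('x',np.pi)).as_quat()
def fr(p,x,y,z):
    c,s=np.cos(p[2]),np.sin(p[2]); x,y=x/1e3,y/1e3
    return [p[0]+c*x-s*y,p[1]+s*x+c*y,z/1e3]
def jl(P):
    c,s=np.cos(JP[2]),np.sin(JP[2]); d=np.asarray(P)[:2]-JP[:2]; return np.array([c*d[0]+s*d[1],-s*d[0]+c*d[1],P[2]])*1e3
E
python3 - <<'E'
from h import *
np.set_printoptions(precision=4,suppress=True)
w=(.5057,.282,.18); G=-38
print(current_orientation(),quat(.18))
# choose the half turn with least joint travel
def near(P,yaw):
    j0=np.array(current_joint_pos()); o=[]
    for a in(yaw,yaw+np.pi):
        j=inverse_kinematics(P,quat(a))
        if j is not None: o.append((abs(np.array(j)-j0).max(),a))
    return o
print(near(fr(w,G,0,60),w[2]), near(fr(JP,-125,-60,60),JP[2]))
E
```

```text
[ 0.1844  0.9829 -0.     -0.    ] [0.996  0.0899 0.     0.    ]
[(np.float64(1.9099505401132588), 0.18), (np.float64(1.2316421134765354), 3.3215926535897933)] [(np.float64(1.383247935219869), 0.112), (np.float64(1.7583447183699246), 3.253592653589793)]
```

Run:
```python
from fit import *
w=(.5057,.282,.18); G=-38
move_gripper(.05) 
move_ptp(fr(w,G,0,70),quat(w[2]))
hit=servo_line(fr(w,G,0,4),rate=.1,contact_N=5)
print("down hit",hit,current_position(),current_clock())
move_gripper(0.0); print("gap",current_finger_gap(),current_grip_force())
servo_line(fr(w,G,0,80),rate=.15)
print("gap",current_finger_gap())
# nose centre at y=-53 -> wedge centre y=-59.5; nose 15 mm before mouth
move_ptp(fr(JP,-90+G,-59.5,50),quat(JP[2]))
servo_line(fr(JP,-90+G,-59.5,26),rate=.1)
print(jl(current_position()),current_finger_gap(),current_clock())
ims=[]
for n,b in(("scene",(160,270,240,380)),("top",(150,260,270,400))):
    c=capture(n); im=c["image"][b[0]:b[1],b[2]:b[3]]
    ims.append(cv2.resize(im,(400,int(400*im.shape[0]/im.shape[1])),interpolation=cv2.INTER_CUBIC))
h=max(i.shape[0] for i in ims); cv2.imwrite("pics/hold.png",np.hstack([cv2.copyMakeBorder(i,0,h-i.shape[0],0,0,0) for i in ims]))
```

```text
down hit False [0.4686 0.2754 0.0043] 4.425
gap 0.017629104471700744 29.996822476387024
gap 0.017783325256201757
[-128.1812  -58.5863   25.7595] 0.017442991019896464 7.2167
```

View pics/hold.png

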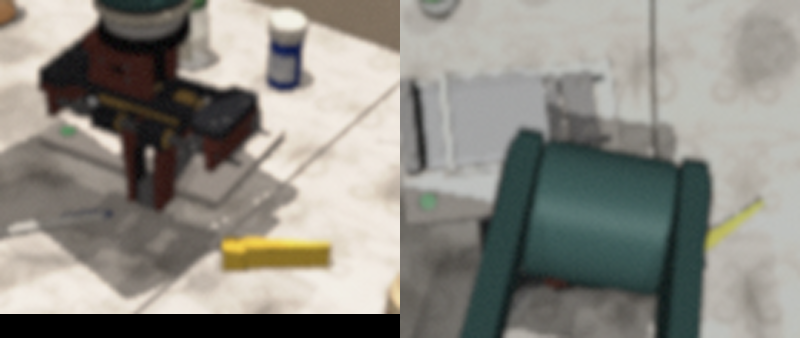

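The gripper holds the wedge by the head (gap 17.5 mm) in front of the jig. The gripper hides the gap in the scene view, and the arm covers the wedge in the top view, so I go on by feel.

Run:
```python
from h import *
np.set_printoptions(precision=2,suppress=True)
q=quat(JP[2]); G=-38; y=-59.5
sleep(.3); print("settled",jl(current_position()),current_force())
hit=servo_line(fr(JP,-90+G,y,11),q,rate=.02,contact_N=3)
p=jl(current_position()); print("bed",hit,p,current_force())
z=p[2]+.4
f0=np.array(current_force())
hit=servo_line(fr(JP,-35+G,y,z),q,rate=.02,contact_N=4)   # nose to x=+10
sleep(.2)
c,s=np.cos(JP[2]),np.sin(JP[2]); f=np.array(current_force())-f0
print("in",hit,jl(current_position()),"fx,fy",f@[c,s,0],f@[-s,c,0],f[2],current_finger_gap(),current_clock())
```

```text
settled [-127.75  -59.61   26.32] [ 0.33  0.02 -0.88]
bed True [-128.1   -59.51   14.89] [ 0.48 -0.13  0.29]
in True [-105.48  -59.54   15.37] fx,fy 1.6884172328002167 -0.47190488041128 4.364087851220626 0.01794854695140693 9.725
```

Run:
```python
from h import *
np.set_printoptions(precision=2,suppress=True)
q=quat(JP[2]); G=-38; y=-59.5
c,s=np.cos(JP[2]),np.sin(JP[2])
def F():
    f=np.array(current_force()); return np.array([f@[c,s,0],f@[-s,c,0],f[2]])
p=jl(current_position()); print("F",F())
z=p[2]+.7
servo_line(fr(JP,p[0],y,z),q,rate=.02); sleep(.1); print("raised",jl(current_position()),F())
for x in (-98,-91,-84,-78,-73):
    hit=servo_line(fr(JP,x,y,z),q,rate=.025,contact_N=6)
    print(x,hit,jl(current_position()),F(),current_finger_gap())
    if hit: break
print(current_clock())
```

```text
F [ 2.15 -0.65  4.66]
raised [-106.32  -59.29   15.7 ] [-0.25 -0.32 -1.03]
-98 False [-97.78 -59.52  16.04] [-1.45  0.6  -0.14] 0.017794918374430573
-91 False [-90.91 -59.34  16.01] [-0.82  1.31  0.3 ] 0.01767131080780183
-84 False [-84.15 -58.79  16.04] [-1.57  5.52  1.14] 0.017719340464308043
-78 True [-80.45 -58.11  16.08] [0.12 2.48 4.12] 0.017775392720478844
11.65
```

Run:
```python
from h import *
np.set_printoptions(precision=2,suppress=True)
q=quat(JP[2]); c,s=np.cos(JP[2]),np.sin(JP[2])
def F():
    f=np.array(current_force()); return np.array([f@[c,s,0],f@[-s,c,0],f[2]])
p=jl(current_position())
servo_line(fr(JP,p[0],-57.3,16.3),q,rate=.02); sleep(.1); print(jl(current_position()),F())
hit=servo_line(fr(JP,-74,-57.3,16.3),q,rate=.02,contact_N=6); sleep(.1)
print(hit,jl(current_position()),F())
move_gripper(.034); sleep(.1); print("rel",F(),jl(current_position()))
p=jl(current_position())
servo_line(fr(JP,p[0]-2,p[1],75),q,rate=.15)
move_ptp(fr(JP,-170,-60,150),q)
print(current_clock())
ims=[]
for n,b in(("scene",(170,260,240,360)),("top",(160,250,270,390))):
    cc=capture(n); im=cc["image"][b[0]:b[1],b[2]:b[3]]
    ims.append(cv2.resize(im,(400,300),interpolation=cv2.INTER_CUBIC))
cv2.imwrite("pics/rel.png",np.hstack(ims))
```

```text
[-80.54 -57.49  16.17] [-0.04  0.06 -0.98]
False [-73.98 -57.17  16.25] [0.4  1.18 0.04]
rel [ 0.23 -0.24  0.2 ] [-74.   -57.36  16.33]
14.2667
```

View pics/rel.png

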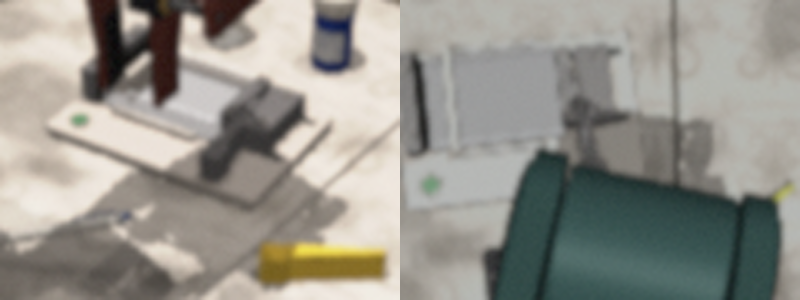

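The wedge lies flat in the gap, head near scene crop (215,160), straight side on the gate. Now I push its tail with closed fingers.

Run:
```python
from h import *
np.set_printoptions(precision=2,suppress=True)
q=quat(JP[2]); c,s=np.cos(JP[2]),np.sin(JP[2]); y=-57.3; z=19
def F():
    f=np.mean([current_force() for _ in range(3)],0); return np.array([f@[c,s,0],f@[-s,c,0],f[2]])
move_gripper(0.0)
move_ptp(fr(JP,-115,y,60),q)
servo_line(fr(JP,-115,y,z),q,rate=.1); sleep(.3)
F0=F(); print("zero",F0,jl(current_position()))
hit=servo_line(fr(JP,-60,y,z),q,rate=.012,contact_N=9)
print("A",hit,jl(current_position()),F()-F0,current_clock())
for i in range(10):
    sleep(.1); f=(F()-F0); need=15.5+f[0]
    print(i,jl(current_position()),f)
    if not hit and i==0: break
    if need<.7: break
    x=jl(current_position())[0]
    servo_line(fr(JP,x+6,y,z),q,rate=.004,contact_N=max(need,.8))
print(jl(current_position()),F()-F0,current_clock())
```

```text
zero [ 0.44 -0.37  0.74] [-114.6   -57.41   19.51]
A True [-85.9  -56.58  18.12] [-0.23  0.91 -0.81] 19.025
0 [-86.25 -56.5   17.92] [-0.79 -0.38 -1.54]
1 [-85.06 -56.48  18.07] [-9.49 -0.47  1.11]
2 [-84.5  -56.42  18.05] [-11.25  -1.83   2.64]
3 [-84.28 -56.39  18.03] [-11.41  -1.51   3.66]
4 [-84.31 -56.36  17.99] [-11.85  -0.88   5.15]
5 [-84.27 -56.36  18.01] [-12.75  -2.24   3.72]
6 [-84.29 -56.35  18.  ] [-11.62  -1.79   3.73]
7 [-84.27 -56.35  18.  ] [-12.18  -1.07   4.37]
8 [-84.3  -56.34  17.99] [-12.84  -1.89   4.21]
9 [-84.3  -56.35  18.  ] [-11.98  -1.28   4.76]
[-84.31 -56.35  18.  ] [-13.36  -1.     4.25] 24.35
```

Run:
```python
from h import *
np.set_printoptions(precision=2,suppress=True)
q=quat(JP[2]); c,s=np.cos(JP[2]),np.sin(JP[2]); y=-56.7; z=19.5
def F():
    f=np.mean([current_force() for _ in range(3)],0); return np.array([f@[c,s,0],f@[-s,c,0],f[2]])
for k in range(3):
    servo_line(fr(JP,-88,y,z),q,rate=.03); sleep(.3)
    F0=F(); p0=jl(current_position())
    hit=servo_line(fr(JP,-72,y,z),q,rate=.005,contact_N=15.5)
    a=jl(current_position()); fa=F()-F0; sleep(.15)
    print("zero",F0,p0,"stop",hit,a,fa,"held",jl(current_position()),F()-F0,current_clock())
```

```text
zero [0.14 0.27 0.  ] [-87.7  -56.73  19.53] stop True [-84.23 -55.4   17.92] [ 0.38 -0.17  0.37] held [-84.48 -55.34  17.75] [ 0.18 -0.3  -0.45] 27.375
zero [-0.12  0.34 -0.  ] [-87.82 -56.74  19.48] stop True [-84.18 -55.48  17.97] [ 0.33 -0.12 -0.29] held [-84.48 -55.41  17.76] [ 0.45 -0.65  0.1 ] 30.1833
zero [-0.81 -0.48  0.28] [-87.84 -56.73  19.48] stop True [-84.19 -55.45  17.97] [ 0.39  1.07 -0.31] held [-84.46 -55.4   17.77] [ 0.01  0.77 -0.33] 32.9917
```

Run:
```python
from fit import *
q=quat(JP[2]); y=-56.7; z=19.5
servo_line(fr(JP,-88,y,z),q,rate=.03); sleep(.3)
for N in(17,15.5):
    hit=servo_line(fr(JP,-72,y,z),q,rate=.005,contact_N=N); print(N,hit,jl(current_position()))
    servo_line(fr(JP,-88,y,z),q,rate=.03); sleep(.3)
servo_line(fr(JP,-100,y,z),q,rate=.05)
servo_line(fr(JP,-110,y,90),q,rate=.15)
j=list(current_joint_pos()); j[0]+=1.0
goto_joints([1.085,0.359,1.51,0,1.272,-0.115])
sleep(.3)
ims=[]
for n,b in(("scene",(170,260,240,360)),("top",(160,250,270,390))):
    cc=capture(n); im=cc["image"][b[0]:b[1],b[2]:b[3]]
    ims.append(cv2.resize(im,(400,300),interpolation=cv2.INTER_CUBIC))
    W=cloud(cc)
    for s in silhouettes(n,"wedge")[:4]: print(n,s["conf"],s["xy"],jl(np.nanmedian(W[s["region"]],0)))
    for t in("timer","sample_jar","tablet_bottle"):
        for s in silhouettes(n,t)[:1]: print(t,np.nanmedian(W[s["region"]],0))
cv2.imwrite("pics/end.png",np.hstack(ims)); print(current_clock())
```

```text
17 True [-83.7843 -55.2834  17.8002]
15.5 True [-83.7256 -55.4652  17.97  ]
scene 0.91 [333.1, 247.3] [-126.2891 -175.6302   15.8697]
scene 0.72 [203.0, 217.4] [-185.1784  187.7964   19.2963]
scene 0.66 [284.6, 210.4] [-50.4813   1.0014  14.7541]
scene 0.61 [309.8, 210.6] [-56.7881 -53.8835  37.1093]
timer [ 0.4868 -0.2762  0.0344]
sample_jar [0.6886 0.1072 0.0564]
tablet_bottle [0.7129 0.0078 0.0525]
top 0.47 [238.5, 266.0] [-184.1142  200.3556   24.7026]
timer [ 0.5008 -0.2638  0.0353]
sample_jar [0.6932 0.1124 0.0866]
tablet_bottle [0.7181 0.0148 0.0752]
43.2833
```

View pics/end.png

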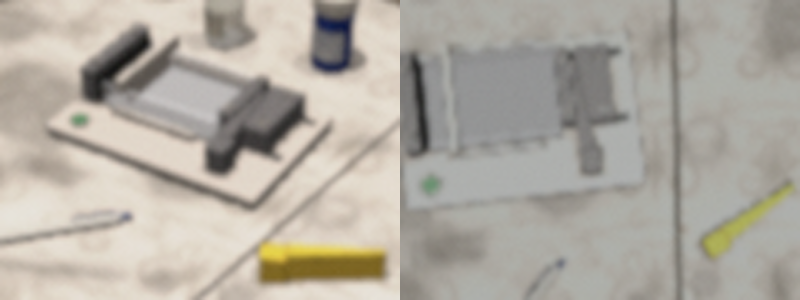

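The wedge lies flat and straight in the gap. A repeat 15.5 N push no longer moved it, and the timer, jar and bottle have not moved.

```bash
python3 -c "
from bench import *
print(close_job())"
```

```text
the job is handed in; nothing more can be done
None
```

The job is handed in: the grey wedge lies flat in the gap, driven to about 17 N, and a repeat slow push of about 15.5 N no longer moved it; the arm is clear, and the timer, jar and bottle stand where they were.

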